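Level the green plate in its rotary frame and lock it

ROBOT

A 7-joint arm with a two-finger parallel gripper is mounted at the origin on the work surface. World frame = base frame: x ahead of the robot, y to its left, z up, the work surface at z = 0. Lengths are in mm, angles in rad, forces in N, time in s.
With the tool pointing down it reaches from about 400 to 850 mm from the base axis. Payload 4.5 kg.
Tool frame: the origin (TCP) lies at the very end of the fingers, on their centre line; the grasp point (between the pads) lies manip.hold_point_z behind it (manip.hold_point_z is the distance from the TCP to the grasp point, in mm); z points along the fingers, y is the line along which they close (so a half turn about z gives the same grasp; the last joint's range is limited). The gripper opens to 88 mm and grips with 3 to 60 N. Pads are 18 mm wide; open, the fingers measure 123 mm over their backs; the gripper's body (75 mm by 187 mm) begins 45 mm behind the grasp point.
Start: joints at [1.266, 0.689, -0.195, 1.565, 0.157, 0.902, -0.215], TCP at [207.752, -589.485, 238.743] pointing down, gripper open.
Joint ranges: [-3.01, 3.01], [-0.46, 2.08], [-1.47, 1.51], [0.13, 2.56], [-1, 4.14], [0.04, 2.09], [-2.66, 2.66]. Speed limits (rad/s): [2.57, 2.57, 3.14, 3.14, 3.14, 3.14, 3.14].

INTERFACE

Orientations are given as a unit quaternion [w, x, y, z].
In Python, from cell import manip, camrig gives the robot as it stands (manip), with the cameras (camrig).
- The arm moves only by the tool jog_arm, called after ">>>" as name(argument=value, ...) on one line, values as JSON. Schema: {"type":"object","properties":{"steps":{"type":"string"},"clamp_n":{"type":"number"},"only":{"type":"string"},"quiet":{"type":"boolean"},"lines":{"type":"string"}},"required":["steps"],"additionalProperties":false}. steps is a string of 1 to 20 rows, parted by semicolons, with the numbers parted by commas; each row has 7 numbers: the opening from 0.0 (shut) to 1.0 (fully open), then dx, dy, dz in normalised numbers (1 is 800 mm), then a rotation vector rx, ry, rz in normalised numbers (1 is 180 degrees); each row is the pose to reach, as a shift and turn from the pose commanded when the call began, along the tool's axes at that moment; what a row does not reach only later rows make up. A row lasts 1/8 s, in which the tool goes at most 62.5 mm and 0.188 rad, less where a joint would pass 70% of its speed; a pose out of reach is approached as far as the arm can. The fingers move at their own pace and stop on an object; clamp_n is the grip in N (left out, the last holds). Time passes only in rows, so rows that do not move let the fingers close. The tool returns the time, the measured TCP pose, the force, the opening and the grip force at its end. only (a regular expression) keeps the lines of the reply that match it, lines (a string "A,B") keeps lines A to B, and quiet returns only ok. Input that does not fit is refused with a message, and nothing moves.
- manip.get_obs(): the state, without advancing time (a new reading comes with each control period).
- camrig.capture(name): name is "side" or "top" or "wrist"; returns (picture, depth): 384x512x3 uint8, blue, green, red; 384x512 float32, mm along the optical axis (not along the pixel's ray), 0 where there is no reading.
- camrig.camera_params(name): a dict with "K" (3x3 intrinsics, pixels), "k1" (the pictures are not rectified: a ray, as slopes to the right and down, at radius r is drawn at 1 + k1 r^2 times it, then the intrinsics apply), "xyz" and "orientation" of the camera in the world; the wrist camera has in their place "T_tool_cam" (4x4, takes a point from camera to tool coordinates, whose origin is the TCP and whose axes are the flange's). Camera axes: x right, y up, looking along -z (the intrinsics and any distortion apply to the point x, -y, -z); pixel columns grow to the right and rows downward; lengths in mm; the calibration is good to about 2 mm. A picture is of the moment at which its call begins: read the wrist's pose just before it. camera_params takes no time and is no camera call.
- manip.hand_in(): hands the job in; it is judged then, once.
The state is a dict: "clock": time; "joint_positions": joint angles; "joint_vel": joint speeds; "tau": joint torques, N m; "position": TCP position; "eef_rot": TCP orientation; "wrist_force": force on the tool from outside, world axes, zero at the start; "torque": the same for the moment, N m; "grip_width": opening from 0.0 (shut) to 1.0 (fully open); "grip_force": force on a finger pad.
Only numpy, scipy, OpenCV 4.12 (cv2) and the standard library are available. Lean on these libraries where they do the work, as an engineer would, in place of code of your own. Each camera call takes 0.05 s, during which the arm holds its last target. There are 200 camera calls.

TASK

On the bench stand two rotary work frames, one holding a green bow-riser plate and one a purple one, both tilted and unlocked. Turn the green plate about its long axis until it lies level, and then lock its rotation by turning the red knob on that same frame clockwise to its stop. Leave the purple frame's plate and knob alone.

Things in the scene. Friction and masses are not known exactly. Their poses are not given: they have to be found in the camera images.
- green_frame: Fixed frame holding the green plate. Origin: centre of the underside of its dark base (120 x 310 x 12 mm), on the bench; z up, y along the plate's axis towards the knob, x across. Plate axis: along y, 100 mm above the bench, over x = 0. Grey bearing blocks (50 mm in x, 36 in y, tops at 125 mm) at y = +122 and -122 mm; the knob is on the +122 one. The purple plate's frame is alike.
- green_plate (a joint): Angle of the green plate about its long axis, rad: 0 level, striped face up; positive when the edge on the frame's +x side is raised (starts at 0.75 to 1.15). Balanced; stiff friction (0.15 N m) keeps it at any angle; no stop near level (range -1.35 to 1.35). Closed fingers can push its upper face near the raised edge, on the -x side of it, towards +x and then down.
- green_edge (a point): Point on the green plate's upper (striped) face near its raised edge, 38 mm from the axis, mid-length. The plate is 90 mm wide (45 mm each side of the axis), 190 long, 8 thick, the axis in its mid-plane; solid over the middle 70 mm of its length, pierced beyond. When level its upper face is 104 mm above the bench.
- green_lock (a joint): Angle of the red lock knob on the green frame, rad: grows clockwise seen from above; 0 unlocked stop (starts at 0 to 0.25), 1.4 locked stop. Friction 0.05 N m keeps it where it is left. At 0 its grip bar lies along the frame's x axis; at q it is turned by q clockwise from that.
- green_lock_grip (a point): Grip point of that knob, on its upright axis: x = 0, y = +122 mm in the frame, 162 mm above the bench. The grip is an upright red bar 42 mm long, 14 wide, 32 tall, top at 169 mm; below it a round red flange (44 mm dia, top at 139 mm) and a dark disc (68 mm dia). The point turns with the knob, its x axis along the bar.
- purple_edge (a point): The like point on the purple plate, near its raised edge. It must not be moved.
- purple_lock (a joint): Angle of the like red knob on the purple frame, same meaning (starts at 0 to 0.25). To be left alone.

How it is judged:
By the outcome, as a careful person would: the job done as asked, in the order asked, and still so for the second after the job is handed in, with the robot touching nothing.
It also fails if it takes over 45 s, if anything falls off the work surface, if the arm or the gripper's body presses on something with over 40 N, if the wrist force passes 120 N, or if a joint passes its speed limit or range.

## Working session

There is one attempt and no reset: what is moved stays moved. The work goes in short steps, Python scripts to look and compute and a tool call to move; the robot and the scene stay as the last step left them, time stands still between calls to the robot, and variables do not carry over. Pictures are saved under pics/ and viewed, at most 10 in all, crops included, and the job is handed in when it is done.

```bash
ls; mkdir -p pics
```

Create h.py:
```python
import numpy as np, cv2
from scipy.spatial.transform import Rotation as R
from cell import manip, camrig
def rot(q): return R.from_quat([q[1],q[2],q[3],q[0]]).as_matrix()
def cam(name):
    """camera-to-world rotation, origin, params"""
    p=camrig.camera_params(name)
    if name=="wrist":
        o=manip.get_obs(); T=np.array(p["T_tool_cam"]); Rt=rot(o["eef_rot"])
        return Rt@T[:3,:3], Rt@T[:3,3]+np.array(o["position"]), p
    return rot(p["orientation"]), np.array(p["xyz"],float), p
def rays(c,uv):
    Rw,o,p=c; d=np.array([p["k1"],0,0,0],float)
    n=cv2.undistortPoints(np.array(uv,float).reshape(-1,1,2),np.array(p["K"],float),d)[:,0]
    return np.c_[n[:,0],-n[:,1],-np.ones(len(n))]@Rw.T
def on_z(c,uv,z):
    d=rays(c,uv); return c[1]+d*((z-c[1][2])/d[:,2])[:,None]
def at_depth(c,uv,dep): return c[1]+rays(c,uv)*np.array(dep).reshape(-1,1)
def shoot(name):
    c=cam(name); im,d=camrig.capture(name); return c,im,d
def cloud(c,d,mask):
    v,u=np.nonzero((mask>0)&(d>0)); return at_depth(c,np.c_[u,v],d[v,u])
```

Run:
```python
from h import *
for n in ("side","top","wrist"):
    c,im,d=shoot(n); cv2.imwrite(f"pics/{n}0.png",im); np.savez(f"pics/{n}0.npz",im=im,d=d,R=c[0],o=c[1])
    print(n,c[1].round(),c[0].round(2).tolist(),c[2]["k1"],np.array(c[2]["K"]).round().tolist())
o=manip.get_obs();print(o,manip.hold_point_z)
```

```text
cell.py
pics
side [428. 527. 654.] [[-0.98, 0.12, -0.14], [-0.19, -0.73, 0.66], [-0.02, 0.68, 0.74]] -0.10562050189252897 [[352.0, 0.0, 256.0], [0.0, 352.0, 191.0], [0.0, 0.0, 1.0]]
top [371.  71. 942.] [[-0.02, 0.99, -0.16], [-1.0, -0.01, 0.01], [0.01, 0.16, 0.99]] -0.008677792022762674 [[398.0, 0.0, 262.0], [0.0, 398.0, 190.0], [0.0, 0.0, 1.0]]
wrist [ 283. -563.  385.] [[0.33, 0.9, 0.29], [-0.94, 0.32, 0.1], [-0.0, -0.3, 0.95]] 0.023193628038760513 [[307.0, 0.0, 259.0], [0.0, 307.0, 192.0], [0.0, 0.0, 1.0]]
{'clock': 0.15, 'joint_positions': array([ 1.26577759,  0.68975045, -0.19454311,  1.56606828,  0.15733386,
        0.90251141, -0.21508745]), 'joint_vel': array([ 0.00100715, -0.00241831, -0.0003593 , -0.0042283 , -0.00060802,
        0.00135286, -0.00150871]), 'tau': array([-1.37393996e-03, -5.27863848e+01, -1.26838580e+00, -1.53586847e+01,
       -5.25555457e-02,  3.94908697e-03,  1.19226106e-04]), 'position': array([ 207.54555055, -589.04266028,  238.13001097]), 'eef_rot': array([-6.49481971e-04,  9.85675317e-01,  1.68652652e-01, -1.71979971e-04]), 'wrist_force': array([ 0.51562855, -0.06445569,  0.79534221]), 'torque': array([-0.02658715, -0.00387342, -0.00822406]), 'grip_force': 0.0, 'grip_width': 0.9989319963565038} 18.700000000000003
```

View pics/top0.png

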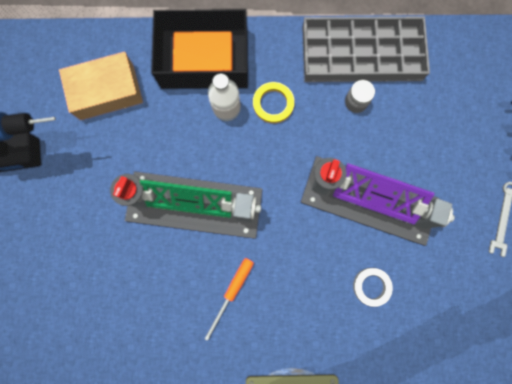

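View pics/side0.png

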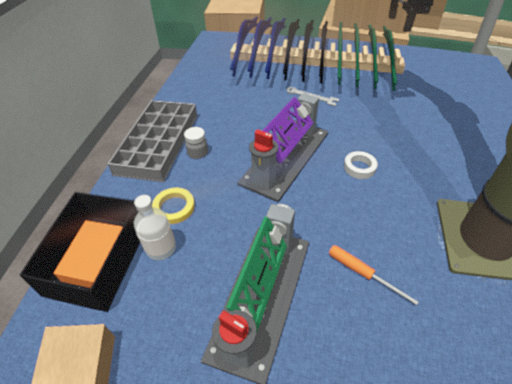

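The top view shows the green frame with its knob at about (126,189) and far bearing block at (245,205). The purple frame is on the right, with its knob at (331,172). In the side view the green knob is at about (234,327). The frame's +y is close to world +y, and the raised edge (+x) faces away from the robot.

Create m.py:
```python
from h import *
def load(n):
    z=np.load(f"pics/{n}0.npz"); return (z["R"],z["o"],camrig.camera_params(n)),z["im"],z["d"]
P={}
for n,box in (("top",(90,150,270,240)),("side",(195,195,320,384))):
    c,im,d=load(n); hsv=cv2.cvtColor(im,cv2.COLOR_BGR2HSV)
    x0,y0,x1,y1=box; roi=np.zeros(d.shape,np.uint8); roi[y0:y1,x0:x1]=255
    red=(cv2.inRange(hsv,(0,150,90),(8,255,255))|cv2.inRange(hsv,(172,150,90),(180,255,255)))&roi
    grn=cv2.inRange(hsv,(55,110,40),(90,255,255))&roi
    pr=cloud(c,d,red); pg=cloud(c,d,grn)
    top=pr[pr[:,2]>163]
    print(n,"red",len(pr),"zmax",np.percentile(pr[:,2],[5,50,95]).round(1),"bar top",len(top),top.mean(0).round(1))
    w,v=np.linalg.eigh(np.cov(top[:,:2].T)); print(" bar dir",np.degrees(np.arctan2(*v[::-1,1])).round(1),(np.sqrt(w*12)).round(1))
    # brightest red = top face; pixel moments for triangulation
    v_,u_=np.nonzero((red>0)&(d>0)); q=at_depth(c,np.c_[u_,v_],d[v_,u_]); s=q[:,2]>163; P[n]=(c,np.array([u_[s].mean(),v_[s].mean()]))
    print(" px",P[n][1].round(1))
    g=pg; m=np.median(g,0); g=g[np.linalg.norm(g-m,axis=1)<130]
    for _ in range(5):
        m=g.mean(0); nn=np.linalg.svd(g-m,full_matrices=False)[2]; r=(g-m)@nn[2]; g=g[abs(r)<max(4,2*r.std())]
    N=nn[2]*np.sign(nn[2][2]); A=nn[0]*np.sign(nn[0][1])
    print(" green",len(g),m.round(1),"normal",N.round(3),"axis",A.round(3),"tilt",np.arccos(N[2]).round(3), "rms",r.std().round(2),"ext",np.ptp((g-m)@nn.T,axis=0).round())
    base=roi&cv2.inRange(hsv,(0,0,30),(180,60,130)); pb=cloud(c,d,base); pb=pb[(pb[:,2]<20)&(pb[:,2]>6)]
    if len(pb)>50: 
        rr=cv2.minAreaRect(pb[:,:2].astype(np.float32)); print(" base",len(pb),np.round(rr[0],1),np.round(rr[1]),round(rr[2],1))
    gb=roi&cv2.inRange(hsv,(0,0,90),(180,60,255)); pk=cloud(c,d,gb); pk=pk[(pk[:,2]>119)&(pk[:,2]<131)]
    if len(pk): print(" block",len(pk),np.median(pk,0).round(1))
(c1,u1),(c2,u2)=P["top"],P["side"]
d1,d2=rays(c1,[u1])[0],rays(c2,[u2])[0]
t=np.linalg.lstsq(np.c_[d1,-d2],c2[1]-c1[1],rcond=None)[0]
a,b=c1[1]+t[0]*d1,c2[1]+t[1]*d2; print("tri",((a+b)/2).round(1),"gap",np.linalg.norm(a-b).round(1))
```

```bash
python3 m.py
```

```text
top red 314 zmax [136.4 149.7 169.2] bar top 110 [509.8 337.8 167.5]
 bar dir 164.4 [14.5 35.4]
 px [121.4 184.6]
 green 1661 [489.3 220.3 106.3] normal [-0.869  0.13   0.477] axis [ 0.147  0.989 -0.003] tilt 1.073 rms 1.25 ext [187.  93.   7.]
 base 2973 [488.4 219.6] [307. 118.] 81.7
 block 707 [480.2 108.4 125.5]
side red 659 zmax [137.8 146.9 170.1] bar top 221 [508.5 343.  168.6]
 bar dir 155.3 [14.3 40.7]
 px [231.1 321.1]
 green 2358 [490.9 225.6 108.2] normal [-0.867  0.129  0.481] axis [0.177 0.983 0.055] tilt 1.068 rms 1.2 ext [194. 100.   7.]
 base 4111 [483.7 165.4] [427. 132.] 84.2
 block 626 [480.1 112.3 125.3]
tri [510.3 340.  160.8] gap 1.2
```

Create g.py:
```python
# frame estimate: origin O, y-axis yaw; prints tool-frame rows for frame targets
from h import *
import json,sys
F=json.load(open("frame.json")) # ox, oy, psi (yaw of frame x)
def f2w(p): 
    c,s=np.cos(F["psi"]),np.sin(F["psi"]); return np.array([F["ox"]+c*p[0]-s*p[1],F["oy"]+s*p[0]+c*p[1],p[2]])
def rows(targets,yaw=None,world=False):
    """yaw: wanted frame-relative yaw of tool x"""
    o=manip.get_obs(); Rt=rot(o["eef_rot"]); p=np.array(o["position"])
    for i,t in enumerate(targets):
        w=np.array(t,float) if world else f2w(t); y=F["psi"]+(yaw if np.isscalar(yaw) else yaw[i])
        G=np.array([[np.cos(y),np.sin(y),0],[np.sin(y),-np.cos(y),0],[0,0,-1]]).T
        G=np.c_[[np.cos(y),np.sin(y),0],[np.sin(y),-np.cos(y),0],[0,0,-1]]
        print(np.array(t).round(), "->",(Rt.T@(w-p)).round(1),R.from_matrix(Rt.T@G).as_rotvec().round(3))
```

```bash
echo '{"ox":488.4,"oy":219.6,"psi":-0.147}' > frame.json
```

Run:
```python
from g import *
rows([[430,-200,320],[470,0,320]],0,world=True); rows([[0,0,300]],0)
```

```text
[ 430 -200  320] -> [ 339.1 -293.1  -81.5] [-0.001  0.     0.486]
[470   0 320] -> [ 443.4 -468.4  -81.3] [-0.001  0.     0.486]
[  0   0 300] -> [ 533.7 -669.3  -61. ] [-0.001  0.     0.486]
```

The rows are not in the units I measure in: shifts go in shares of 800 mm and turns go in shares of 180 degrees. I convert before sending: -669 mm / 800 = -0.8363, -620 mm / 800 = -0.775, 0.486 rad / 3.1416 = 0.1547.

>>> jog_arm(steps="0,0.0625,-0.05,-0.1013,0,0,0.0318;0,0.125,-0.1063,-0.1013,0,0,0.0637;0,0.1875,-0.1563,-0.1013,0,0,0.0955;0,0.2438,-0.2063,-0.1013,0,0,0.1273;0,0.3,-0.2563,-0.1013,0,0,0.1547;0,0.3563,-0.3063,-0.1013,0,0,0.1547;0,0.4125,-0.3625,-0.1013,0,0,0.1547;0,0.45,-0.425,-0.1013,0,0,0.1547;0,0.4875,-0.4813,-0.1013,0,0,0.1547;0,0.5188,-0.5375,-0.1013,0,0,0.1547;0,0.5538,-0.585,-0.1013,0,0,0.1547;0,0.5813,-0.6438,-0.1013,0,0,0.1547;0,0.6125,-0.7125,-0.0938,0,0,0.1547;0,0.6375,-0.775,-0.0875,0,0,0.1547;0,0.6663,-0.8363,-0.0763,0,0,0.1547;0,0.6663,-0.8363,-0.0763,0,0,0.1547;0,0.6663,-0.8363,-0.0763,0,0,0.1547;0,0.6663,-0.8363,-0.0763,0,0,0.1547", clamp_n=20)

```text
clock: 2.4
position: [488.4, 216.7, 299.8]
eef_rot: [0.001, 0.997, -0.075, 0.0]
wrist_force: [0.2, -0.3, 0.3]
grip_width: 0.007
grip_force: 0.0
```

Create w.py:
```python
from g import *
import sys
tag=sys.argv[1]
c,im,d=shoot("wrist"); cv2.imwrite(f"pics/{tag}.png",im); np.savez(f"pics/{tag}.npz",im=im,d=d,R=c[0],o=c[1])
hsv=cv2.cvtColor(im,cv2.COLOR_BGR2HSV)
red=cv2.inRange(hsv,(0,150,70),(8,255,255))|cv2.inRange(hsv,(172,150,70),(180,255,255))
grn=cv2.inRange(hsv,(55,110,40),(90,255,255))
def w2f(P): q=P-[F["ox"],F["oy"],0]; cs,s=np.cos(F["psi"]),np.sin(F["psi"]); return np.c_[cs*q[:,0]+s*q[:,1],-s*q[:,0]+cs*q[:,1],q[:,2]]
pr=w2f(cloud(c,d,red)); pr=pr[(abs(pr[:,0])<60)&(abs(pr[:,1]-122)<50)]; t=pr[pr[:,2]>163]
if len(t)>20:
    r=cv2.minAreaRect(t[:,:2].astype(np.float32)); w,v=np.linalg.eigh(np.cov(t[:,:2].T))
    print("bar top",len(t),t.mean(0).round(1),"rect",np.round(r[0],1),np.round(r[1],1),"q",(-(np.arctan(v[1,1]/v[0,1]))).round(3))
g=w2f(cloud(c,d,grn)); g=g[(abs(g[:,1])<110)&(g[:,2]>50)&(abs(g[:,0])<60)]
for _ in range(5):
    m=g.mean(0); nn=np.linalg.svd(g-m,full_matrices=False)[2]; rr=(g-m)@nn[2]; g=g[abs(rr)<max(3,2*rr.std())]
N=nn[2]*np.sign(nn[2][2]); print("green",len(g),m.round(1),"N",N.round(3),"theta",np.arctan2(-N[0],N[2]).round(3),"rms",rr.std().round(2),"axis",nn[0].round(3))
b=w2f(cloud(c,d,cv2.inRange(hsv,(0,0,20),(180,70,140)))); b=b[(b[:,2]<19)&(b[:,2]>6)&(abs(b[:,0])<90)&(abs(b[:,1])<190)]
r=cv2.minAreaRect(b[:,:2].astype(np.float32)); print("base",len(b),np.round(r[0],1),np.round(r[1],1),r[2])
```

```bash
python3 w.py w1
```

```text
bar top 657 [  3.2 121.1 169.1] rect [  0.9 122.5] [14.5 40.3] q 0.202
green 3149 [  5.    1.8 116.8] N [-0.874  0.001  0.486] theta 1.063 rms 1.18 axis [-0.001  1.    -0.004]
base 10460 [1.  1.8] [307.8 119.1] 89.86954498291016
```

View pics/w1.png

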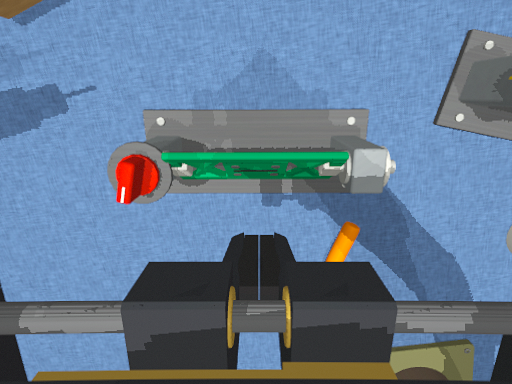

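The wrist view shows the green plate steeply tilted, with its raised edge at row 155 and middle at column 255. The knob bar is at (135,175). The frame estimate holds: base 308x119, bar top at 169, tilt 1.06, knob 0.20.

```bash
echo '{"ox":489.4,"oy":221.0,"psi":-0.147}' > frame.json
```

Run:
```python
from g import *
rows([[-18,-8,300],[-18,-8,134],[5,-8,134],[13,-8,128.6],[21,-8,121],[25,-8,113],[27,-8,104]],0)
```

```text
[-18  -8 300] -> [-17.6   3.8  -0.1] [ 0.001 -0.    -0.003]
[-18  -8 134] -> [-17.7   3.6 165.9] [ 0.001 -0.    -0.003]
[  5  -8 134] -> [  5.3   3.6 165.9] [ 0.001 -0.    -0.003]
[ 13.  -8. 129.] -> [ 13.3   3.5 171.3] [ 0.001 -0.    -0.003]
[ 21  -8 121] -> [ 21.3   3.5 178.9] [ 0.001 -0.    -0.003]
[ 25  -8 113] -> [ 25.3   3.5 186.9] [ 0.001 -0.    -0.003]
[ 27  -8 104] -> [ 27.3   3.5 195.9] [ 0.001 -0.    -0.003]
```

Push to about 0.25 rad first, then check.

To row units: 187 mm / 800 = 0.2338, 183 mm / 800 = 0.2288.

>>> jog_arm(steps="0,-0.0225,0.005,0.05,0,0,0;0,-0.0225,0.005,0.1188,0,0,0;0,-0.0225,0.005,0.175,0,0,0;0,-0.0225,0.005,0.2075,0,0,0;0,-0.0225,0.005,0.2075,0,0,0;0,-0.0075,0.005,0.2075,0,0,0;0,0.0063,0.005,0.2075,0,0,0;0,0.0113,0.005,0.2106,0,0,0;0,0.0163,0.005,0.2138,0,0,0;0,0.0213,0.005,0.2188,0,0,0;0,0.0263,0.005,0.2238,0,0,0;0,0.0288,0.005,0.2288,0,0,0;0,0.0313,0.005,0.2338,0,0,0;0,0.0313,0.005,0.2338,0,0,0")

```text
clock: 4.2
position: [513.4, 211.0, 112.8]
eef_rot: [-0.0, 0.997, -0.074, 0.001]
wrist_force: [0.0, 0.3, 0.6]
grip_width: 0.009
grip_force: 0.6
```

```bash
python3 w.py w2
```

```text
green 12187 [ 32.5   2.  112.3] N [-0.223 -0.     0.975] theta 0.225 rms 0.92 axis [-0.007  1.    -0.001]
base 20108 [0.8 0.1] [119.9 308.5] 0.15184886753559113
```

To row units: 9 mm / 800 = 0.0113, 6 mm / 800 = 0.0075.

>>> jog_arm(steps="0,0.0013,0,0.0038,0,0,0;0,0.0025,0,0.0075,0,0,0;0,0.0025,0,0.0113,0,0,0;0,0.0025,0,0.0113,0,0,0")

```text
clock: 4.75
position: [514.9, 210.7, 103.6]
eef_rot: [-0.0, 0.997, -0.074, 0.001]
wrist_force: [2.0, -1.2, 3.2]
grip_width: 0.004
grip_force: 1.5
```

```bash
python3 w.py w3
```

```text
green 16099 [ 21.9   4.3 103.7] N [ 0.047 -0.     0.999] theta -0.047 rms 0.81 axis [-0.047  0.999  0.002]
base 20300 [0.4 0.1] [308.4 119.7] 89.93522644042969
```

>>> jog_arm(steps="0,0,0,-0.05,0,0,0;0,-0.0125,0,-0.1125,0,0,0;0,-0.0375,0,-0.1875,0,0,0;0,-0.0375,0,-0.2375,0,0,0;0,-0.0375,0,-0.2375,0,0,0;0,-0.0375,0,-0.2375,0,0,0")

```text
clock: 5.55
position: [483.6, 214.6, 292.5]
eef_rot: [0.001, 0.997, -0.073, -0.001]
wrist_force: [0.5, -0.6, -0.2]
grip_width: 0.005
grip_force: 0.0
```

```bash
python3 w.py w4
```

```text
bar top 716 [  2.5 119.5 168.9] rect [  0.5 121.4] [15.1 41.1] q 0.201
green 9329 [  2.1   0.2 104.7] N [ 0.044 -0.001  0.999] theta -0.044 rms 0.84 axis [0.003 1.    0.001]
base 6640 [-0.  0.] [307.7 117.9] 89.9859390258789
```

Create lev.py:
```python
from g import *
c,s=np.cos(F["psi"]),np.sin(F["psi"])
def fit(P):
    for _ in range(6):
        A=np.c_[P,np.ones(len(P))][:,[0,1,3]]; k=np.linalg.lstsq(A,P[:,2],rcond=None)[0]; r=P[:,2]-A@k; P=P[abs(r)<max(1.5,2*r.std())]
    return len(P),k.round(4),round(r.std(),2)
for n in ("wrist","top","side"):
    cm,im,d=shoot(n); hsv=cv2.cvtColor(im,cv2.COLOR_BGR2HSV)
    P=cloud(cm,d,np.ones_like(d)); v,u=np.nonzero(d>0); h=hsv[v,u]
    q=P-[F["ox"],F["oy"],0]; q=np.c_[c*q[:,0]+s*q[:,1],-s*q[:,0]+c*q[:,1],q[:,2]]
    g=(h[:,0]>55)&(h[:,0]<90)&(h[:,1]>110)&(abs(q[:,0])<60)&(abs(q[:,1])<100)&(q[:,2]>90)&(q[:,2]<115)
    print(n,"plate",fit(q[g]))
    b=(h[:,1]<70)&(abs(q[:,0])<58)&(abs(q[:,1])<150)&(q[:,2]>6)&(q[:,2]<18)
    t=(h[:,0]>98)&(h[:,0]<125)&(abs(q[:,0])<140)&(abs(q[:,1])<140)&(abs(q[:,2])<10)
    print("  base",fit(q[b])," bench",fit(q[t]))
```

```bash
python3 lev.py
```

```text
wrist plate (8598, array([-4.400000e-02,  9.000000e-04,  1.048196e+02]), np.float64(0.7))
  base (5777, array([-2.6000e-03,  6.0000e-04,  1.3003e+01]), np.float64(0.7))  bench (18464, array([-1.200e-03,  7.000e-04,  9.531e-01]), np.float64(0.69))
top plate (420, array([-4.22000e-02, -4.10000e-03,  1.03223e+02]), np.float64(1.11))
  base (740, array([ 2.50000e-03, -5.20000e-03,  1.11189e+01]), np.float64(1.24))  bench (2367, array([ 0.0006, -0.0009, -0.4857]), np.float64(1.29))
side plate (2847, array([-4.350000e-02, -2.500000e-03,  1.045623e+02]), np.float64(0.8))
  base (2638, array([ 2.10000e-03, -6.00000e-04,  1.27129e+01]), np.float64(0.93))  bench (8622, array([ 0.001 , -0.    ,  0.6737]), np.float64(0.9))
```

All three cameras agree the plate is at -0.043, a slight overshoot. I'll nudge the -x side down slowly.

Run:
```python
from g import *
rows([[-27,-8,292],[-27,-8,108]],0)
```

```text
[-27  -8 292] -> [-22.4   1.    0.2] [ 0.002  0.003 -0.   ]
[-27  -8 108] -> [-21.9   0.6 184.2] [ 0.002  0.003 -0.   ]
```

To row units: 183 mm / 800 = 0.2288, 175 mm / 800 = 0.2188, 0.002 rad / 3.1416 = 0.0006.

>>> jog_arm(steps="0,-0.0275,0.0013,0.0625,0,0.0006,0;0,-0.0275,0.0013,0.125,0,0.0006,0;0,-0.0275,0.0013,0.1875,0,0.0006,0;0,-0.0275,0.0013,0.2188,0,0.0006,0;0,-0.0275,0.0013,0.2288,0,0.0006,0;0,-0.0275,0.0013,0.2288,0,0.0006,0;0,-0.0275,0.0013,0.2288,0,0.0006,0")

```text
clock: 6.62
position: [463.3, 217.7, 111.7]
eef_rot: [-0.0, 0.997, -0.074, 0.002]
wrist_force: [0.2, -0.1, -0.5]
grip_width: 0.002
grip_force: 0.0
```

```bash
python3 -c "
from cell import manip, camrig; o=manip.get_obs();print(o['position'],o['wrist_force'])"
```

```text
[463.33686907 217.69112376 111.65068564] [ 0.18698402 -0.13832844 -0.48218446]
```

To row units: 7 mm / 800 = 0.0088, 6.5 mm / 800 = 0.0081.

>>> jog_arm(steps="0,0,0,0.0038,0,0,0;0,0,0,0.0063,0,0,0;0,0,0,0.0075,0,0,0;0,0,0,0.0081,0,0,0;0,0,0,0.0088,0,0,0;0,0,0,0.0088,0,0,0;0,0,0,0.0088,0,0,0")

```text
clock: 7.5
position: [462.7, 217.5, 104.1]
eef_rot: [-0.0, 0.997, -0.073, 0.001]
wrist_force: [-0.8, -0.3, 6.3]
grip_width: 0.004
grip_force: 3.3
```

```bash
python3 lev.py
```

```text
wrist plate (36007, array([1.700000e-02, 8.000000e-04, 1.046893e+02]), np.float64(0.66))
  base (15821, array([-1.6000e-03,  6.0000e-04,  1.2955e+01]), np.float64(0.63))  bench (33668, array([-5.000e-04,  7.000e-04,  9.226e-01]), np.float64(0.65))
top plate (471, array([ 2.540000e-02, -2.700000e-03,  1.029965e+02]), np.float64(1.04))
  base (842, array([ 2.6000e-03, -1.6000e-03,  1.1412e+01]), np.float64(1.23))  bench (4217, array([ 4.000e-04, -1.900e-03, -5.191e-01]), np.float64(1.28))
side plate (1024, array([ 1.820000e-02, -3.800000e-03,  1.046104e+02]), np.float64(0.84))
  base (2215, array([ 2.7000e-03, -3.0000e-04,  1.2725e+01]), np.float64(0.87))  bench (8583, array([ 9.00e-04, -5.00e-04,  6.77e-01]), np.float64(0.91))
```

Now +0.018; one light nudge on the +x side.

To row units: 54 mm / 800 = 0.0675, 25 mm / 800 = 0.0313.

>>> jog_arm(steps="0,0,0,-0.015,0,0,0;0,0.0313,0,-0.0175,0,0,0;0,0.0675,0,-0.015,0,0,0;0,0.0675,0,-0.0063,0,0,0;0,0.0675,0,-0.0038,0,0,0;0,0.0675,0,-0.0038,0,0,0")

```text
clock: 8.4
position: [514.5, 209.7, 106.5]
eef_rot: [0.0, 0.997, -0.073, 0.0]
wrist_force: [-0.3, 0.2, 0.6]
grip_width: 0.008
grip_force: 0.0
```

```bash
python3 -c "
from cell import manip, camrig; o=manip.get_obs();print(o['position'],o['wrist_force'])"
```

```text
[514.47977998 209.70761382 106.53784291] [-0.28268248  0.23545663  0.61879387]
```

To row units: 2.1 mm / 800 = 0.0026, 1.8 mm / 800 = 0.0023.

>>> jog_arm(steps="0,0,0,0.0009,0,0,0;0,0,0,0.0016,0,0,0;0,0,0,0.0023,0,0,0;0,0,0,0.0026,0,0,0;0,0,0,0.0026,0,0,0")

```text
clock: 9.02
position: [516.0, 209.5, 104.9]
eef_rot: [0.0, 0.997, -0.074, 0.001]
wrist_force: [-0.9, 0.7, 4.0]
grip_width: 0.004
grip_force: 1.9
```

```bash
python3 lev.py | grep plate
```

```text
wrist plate (13909, array([1.280000e-02, 3.000000e-04, 1.047698e+02]), np.float64(0.62))
top plate (74, array([ 6.01000e-02, -1.12700e-01,  9.47789e+01]), np.float64(1.02))
side plate (2054, array([ 1.470000e-02, -3.000000e-03,  1.045641e+02]), np.float64(0.79))
```

To row units: 0.7 mm / 800 = 0.0009, 0.5 mm / 800 = 0.0006.

>>> jog_arm(steps="0,0,0,0.0006,0,0,0;0,0,0,0.0009,0,0,0;0,0,0,0.0009,0,0,0")

```text
clock: 9.55
position: [516.1, 209.5, 104.2]
eef_rot: [0.0, 0.997, -0.074, 0.001]
wrist_force: [-1.8, -0.1, 6.2]
grip_width: 0.006
grip_force: 2.9
```

>>> jog_arm(steps="0,0,0,-0.0375,0,0,0;0,0,0,-0.1,0,0,0;0,0,0,-0.1625,0,0,0;0,0,0,-0.1625,0,0,0;0,0,0,-0.1625,0,0,0")

```text
clock: 10.18
position: [515.4, 209.1, 233.3]
eef_rot: [0.0, 0.997, -0.074, 0.001]
wrist_force: [-0.2, -0.4, 0.6]
grip_width: 0.003
grip_force: 0.0
```

```bash
python3 lev.py; python3 w.py w5
```

Run:
```python
from g import *
print(manip.get_obs()["joint_positions"].round(2)); rows([[0.5,121.5,235],[0.5,121.5,144.5]],-0.2)
```

```text
wrist plate (10183, array([-8.700000e-03,  8.000000e-04,  1.048328e+02]), np.float64(0.67))
  base (8493, array([-6.00000e-04,  6.00000e-04,  1.30712e+01]), np.float64(0.67))  bench (17767, array([-1.300e-03,  7.000e-04,  1.005e+00]), np.float64(0.68))
top plate (80, array([-1.32000e-02, -4.98000e-02,  9.93747e+01]), np.float64(0.93))
  base (423, array([ 2.50000e-03, -6.40000e-03,  1.09111e+01]), np.float64(1.23))  bench (914, array([-0.0006, -0.0021, -0.5444]), np.float64(1.25))
side plate (2832, array([-8.600000e-03, -2.900000e-03,  1.045336e+02]), np.float64(0.8))
  base (2536, array([ 1.90000e-03, -1.00000e-04,  1.27604e+01]), np.float64(0.84))  bench (8198, array([1.000e-03, 2.000e-04, 6.478e-01]), np.float64(0.9))
bar top 989 [  3.  119.3 168.8] rect [  0.4 121.1] [13.6 41.6] q 0.204
green 11043 [  6.9   1.  104.7] N [ 0.009 -0.001  1.   ] theta -0.009 rms 0.85 axis [-0.014  1.     0.001]
base 9439 [ 0.3 -0.1] [307.5 120.2] 89.9783706665039
[-0.36  0.61 -0.18  1.78  0.15  0.77 -2.33]
[  0. 122. 235.] -> [ -26.6 -129.6   -2.7] [0.002 0.    0.2  ]
[  0. 122. 144.] -> [ -26.6 -129.7   87.8] [0.002 0.    0.2  ]
```

Plate level within 0.01 rad. Joint 7 at -2.33 leaves no room clockwise, so I'll use the half-turned grasp: -2.94 about the tool's z.

To row units: -130 mm / 800 = -0.1625, -110 mm / 800 = -0.1375, -2.94 rad / 3.1416 = -0.9358.

>>> jog_arm(steps="1,-0.0125,-0.05,-0.0038,0,0,-0.0573;1,-0.025,-0.1,-0.0038,0,0,-0.1146;1,-0.0338,-0.1375,-0.0038,0,0,-0.1719;1,-0.0338,-0.1625,-0.0038,0,0,-0.2292;1,-0.0338,-0.1625,-0.0038,0,0,-0.2865;1,-0.0338,-0.1625,-0.0038,0,0,-0.3438;1,-0.0338,-0.1625,-0.0038,0,0,-0.4011;1,-0.0338,-0.1625,-0.0038,0,0,-0.4584;1,-0.0338,-0.1625,-0.0038,0,0,-0.5157;1,-0.0338,-0.1625,-0.0038,0,0,-0.573;1,-0.0338,-0.1625,-0.0038,0,0,-0.6303;1,-0.0338,-0.1625,-0.0038,0,0,-0.6875;1,-0.0338,-0.1625,-0.0038,0,0,-0.7448;1,-0.0338,-0.1625,-0.0038,0,0,-0.8021;1,-0.0338,-0.1625,-0.0038,0,0,-0.8594;1,-0.0338,-0.1625,-0.0038,0,0,-0.9167;1,-0.0338,-0.1625,-0.0038,0,0,-0.9358;1,-0.0338,-0.1625,-0.0038,0,0,-0.9358;1,-0.0338,-0.1625,-0.0038,0,0,-0.9358")

```text
clock: 12.75
position: [508.0, 341.9, 236.4]
eef_rot: [0.001, 0.174, 0.985, -0.0]
wrist_force: [-0.1, 0.2, -0.4]
grip_width: 0.996
grip_force: 0.0
```

Run:
```python
from g import *
print(manip.get_obs()["joint_positions"].round(2)); rows([[0.5,121.5,235],[0.5,121.5,144.5]],-0.2+np.pi)
```

```bash
python3 w.py w6
```

```text
[-0.17  0.83 -0.97  1.59  0.74  1.13 -0.1 ]
[  0. 122. 235.] -> [ 0.1 -0.8  1.4] [-0.     0.001 -0.003]
[  0. 122. 144.] -> [ 0.2 -0.8 91.9] [-0.     0.001 -0.003]
bar top 896 [ -1.5 122.2 169.3] rect [ -0.8 122.3] [14.  40.8] q 0.23
green 11992 [ -5.   -0.8 104.6] N [ 0.011 -0.001  1.   ] theta -0.011 rms 0.85 axis [-0.014  1.     0.001]
base 7926 [-0.9 -0. ] [309.6 119.3] 89.93828582763672
```

View pics/w6.png

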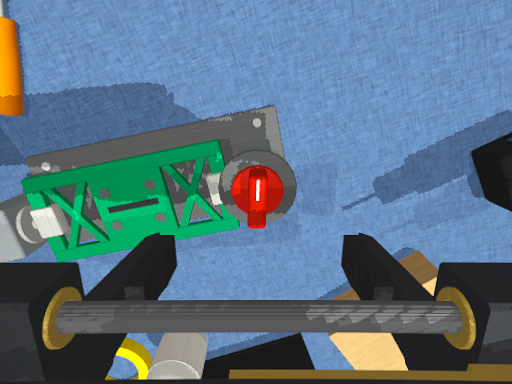

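The wrist view shows the red bar centred between the open fingers, at about (257,195), aligned with the pads. Descend and grip.

To row units: 91 mm / 800 = 0.1138, 75 mm / 800 = 0.0938.

>>> jog_arm(steps="1,0,-0.0006,0.05,0,0,0;1,0,-0.0006,0.0938,0,0,0;1,0,-0.0006,0.1138,0,0,0;1,0,-0.0006,0.1138,0,0,0;1,0,-0.0006,0.1138,0,0,0;0,0,-0.0006,0.1138,0,0,0;0,0,-0.0006,0.1138,0,0,0;0,0,-0.0006,0.1138,0,0,0;0,0,-0.0006,0.1138,0,0,0;0,0,-0.0006,0.1138,0,0,0;0,0,-0.0006,0.1138,0,0,0", clamp_n=30)

```text
clock: 14.18
position: [508.2, 341.5, 145.9]
eef_rot: [0.001, 0.173, 0.985, -0.0]
wrist_force: [0.4, 0.8, 0.4]
grip_width: 0.34
grip_force: 0.0
```

>>> jog_arm(steps="0,0,0,0,0,0,0;0,0,0,0,0,0,0;0,0,0,0,0,0,0;0,0,0,0,0,0,0;0,0,0,0,0,0,0;0,0,0,0,0,0,0")

```text
clock: 14.92
position: [507.9, 340.7, 145.8]
eef_rot: [0.001, 0.174, 0.985, -0.001]
wrist_force: [-1.7, -4.6, 4.4]
grip_width: 0.156
grip_force: 30.0
```

Gripped (0.156 is 13.7 mm, matching the bar width). Now turn clockwise 1.2 rad, watching the moment.

To row units: 1.17 rad / 3.1416 = 0.3724.

>>> jog_arm(steps="0,0,0,0,0,0,0.0382;0,0,0,0,0,0,0.0764;0,0,0,0,0,0,0.1146;0,0,0,0,0,0,0.1528;0,0,0,0,0,0,0.191;0,0,0,0,0,0,0.2292;0,0,0,0,0,0,0.2674;0,0,0,0,0,0,0.3056;0,0,0,0,0,0,0.3374;0,0,0,0,0,0,0.3597;0,0,0,0,0,0,0.3724;0,0,0,0,0,0,0.3724")

```text
clock: 16.42
position: [506.4, 339.6, 145.8]
eef_rot: [0.001, 0.688, 0.725, -0.002]
wrist_force: [-6.0, -7.8, 6.9]
grip_width: 0.16
grip_force: 30.0
```

Run:
```python
from g import *
o=manip.get_obs(); X=rot(o["eef_rot"])[:,0]; print("q",np.pi-(np.arctan2(X[1],X[0])-F["psi"]),o["torque"],o["joint_positions"].round(2))
```

```text
q 1.3717460932944754 [-1.5496596   1.08663204 -0.03874959] [-0.34  0.85 -0.61  1.68  0.63  0.82 -1.18]
```

To row units: 0.11 rad / 3.1416 = 0.035.

>>> jog_arm(steps="0,0,0,0,0,0,0.0095;0,0,0,0,0,0,0.0191;0,0,0,0,0,0,0.0286;0,0,0,0,0,0,0.035;0,0,0,0,0,0,0.035")

```text
clock: 17.05
position: [506.4, 340.0, 145.8]
eef_rot: [0.002, 0.726, 0.687, -0.002]
wrist_force: [-4.4, -6.3, 7.0]
grip_width: 0.163
grip_force: 30.0
```

Run:
```python
from g import *
o=manip.get_obs(); X=rot(o["eef_rot"])[:,0]; print("q",np.pi-(np.arctan2(X[1],X[0])-F["psi"]),o["torque"])
```

```text
q 1.4786951820201952 [-1.42310664  0.95326242  0.62209221]
```

The moment rose to 0.62 N m, so the knob is at its stop. Release, retreat, check.

To row units: 0.06 rad / 3.1416 = 0.0191.

>>> jog_arm(steps="1,0,0,0,0,0,0.0191;1,0,0,0,0,0,0.0191;1,0,0,0,0,0,0.0191;1,0,0,0,0,0,0.0191;1,0,0,0,0,0,0.0191;1,0,0,0,0,0,0.0191;1,0,0,0,0,0,0.0191;1,0,0,0,0,0,0.0191")

```text
clock: 18.05
position: [508.2, 341.5, 146.0]
eef_rot: [0.001, 0.748, 0.664, 0.001]
wrist_force: [-0.6, 0.2, -0.0]
grip_width: 1.0
grip_force: 0.0
```

>>> jog_arm(steps="1,0,0,-0.0375,0,0,0;1,0,0,-0.0875,0,0,0;1,0,0,-0.1375,0,0,0;1,0,0,-0.1875,0,0,0;1,0,0,-0.1875,0,0,0;1,0,0,-0.1875,0,0,0")

```text
clock: 18.8
position: [507.6, 341.0, 295.3]
eef_rot: [0.001, 0.748, 0.664, 0.0]
wrist_force: [0.4, -0.2, -0.6]
grip_width: 1.002
grip_force: 0.0
```

```bash
python3 w.py w7; python3 lev.py; python3 -c "
from h import *
c,im,d=shoot('side'); cv2.imwrite('pics/side9.png',im)"
```

```text
bar top 589 [ -0.4 122.9 169.3] rect [ -0.5 122.6] [14.  40.4] q 1.396
green 5688 [ -0.8  19.  104.6] N [0.01  0.001 1.   ] theta -0.01 rms 0.85 axis [ 0.004  1.    -0.001]
base 3597 [-0.5 15.7] [278.2 119.7] 89.99810791015625
wrist plate (5247, array([-1.040000e-02, -4.000000e-04,  1.046844e+02]), np.float64(0.67))
  base (2675, array([-1.20000e-03,  1.20000e-03,  1.28656e+01]), np.float64(0.68))  bench (14957, array([-4.000e-04,  1.400e-03,  8.264e-01]), np.float64(0.69))
top plate (120, array([-2.580000e-02,  2.900000e-03,  1.039701e+02]), np.float64(1.02))
  base (0, array([0., 0., 0.]), np.float64(nan))  bench (1914, array([-0.0006, -0.0013, -0.458 ]), np.float64(1.29))
side plate (1257, array([-9.300000e-03, -2.200000e-03,  1.045149e+02]), np.float64(0.83))
  base (1958, array([ 1.50000e-03, -3.00000e-04,  1.27197e+01]), np.float64(0.89))  bench (7494, array([8.000e-04, 4.000e-04, 6.262e-01]), np.float64(0.89))
  ret = _var(a, axis=axis, dtype=dtype, out=out, ddof=ddof,
  arrmean = um.true_divide(arrmean, div, out=arrmean,
  ret = ret.dtype.type(ret / rcount)
```

View pics/w7.png

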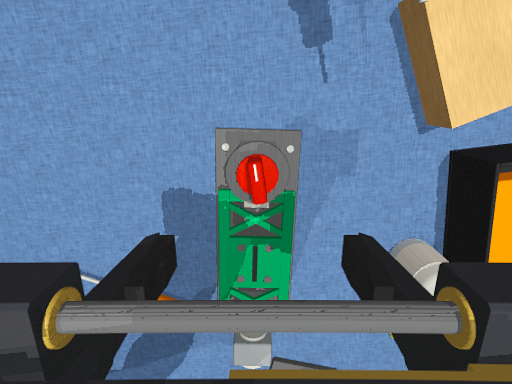

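View pics/side9.png

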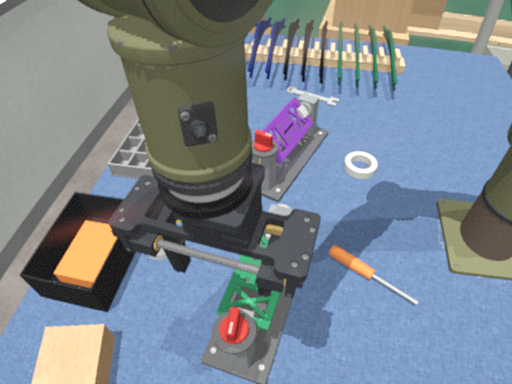

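The knob bar, at (257,178) in the wrist view, is at q = 1.396, its stop. The plate is level at -0.01 rad. In the side view the purple frame looks unchanged, with its knob at (264,138), and the hand is clear of everything.

```bash
python3 -c "
from cell import manip, camrig; print(manip.hand_in())"
```

```text
the job is handed in; nothing more can be done
None
```

The green plate is level (about -0.01 rad by the cameras) and its knob is turned clockwise to the locked stop (measured 1.396 of 1.4 rad); the purple frame was not touched, and the job was handed in at about 19 s.

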